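# Stow the full hook tin under the riser

### The arm

A 7-joint arm with a two-finger parallel gripper is mounted at the origin on the work surface. World frame = base frame: x ahead of the robot, y to its left, z up, the work surface at z = 0. Lengths are in m, angles in rad, forces in N, time in s.
With the tool pointing down it reaches from about 0.425 to 0.925 m from the base axis. Payload 6.8 kg.
Tool frame: the origin (TCP) lies at the very end of the fingers, on their centre line; the grasp point (between the pads) lies 19 mm behind it; z points along the fingers, y is the line along which they close (so a half turn about z gives the same grasp; the last joint's range is limited). The gripper opens to 85 mm and grips with 20 to 120 N. Pads are 22 mm wide; open, the fingers measure 114 mm over their backs; the gripper's body (76 mm by 85 mm) begins 54 mm behind the grasp point. The pads swing forward as they close: fully open they stand 13 mm farther back than shut.
Start: joints at [1.214, 0.477, 0.022, 1.555, -0.011, 1.109, -0.083], TCP at [0.166, -0.654, 0.231] pointing down, gripper open.
Joint ranges: [-2.96, 2.96], [-0.34, 2.1], [-1.41, 1.46], [0.24, 2.44], [-1.37, 4.51], [0.17, 1.92], [-2.96, 2.96]. Speed limits (rad/s): [2.39, 2.39, 3.14, 3.14, 3.14, 3.14, 3.14].

### API

Orientations are given as a rotation vector (axis times angle).
In Python, from bench import get_obs, viewer, r gives the robot as it stands. The module is installed in compiled form; this text tells all that it offers.
- The arm moves only by the tool play_rows, never from a script. Its argument "commands" is a list that holds one entry, the list of rows, each a list of 5 numbers: the gripper's target within -1 to 1 (shut at 1, half-way at 0, fully open at -1), then the shift along the tool's x, y, z scaled (see below), then the turn about the tool's z scaled (see below). A call has 1 to 12 rows; each row is the pose to reach, as a shift and turn from the pose commanded when the call began, along the tool's axes at that moment; what a row does not reach only later rows make up. The controller multiplies each number of a shift by 0.2 m and each number of a turn by pi/2 rad. A row lasts 1/12 s, in which the tool goes at most 41.7 mm and 7.16 degrees, less where a joint would pass 70% of its speed; a pose out of reach is approached as far as the arm can. A call with a number of a shift or a turn outside -1 to 1 is refused whole. A call with a gripper value outside its range is refused whole. The fingers move at their own pace and stop on an object; "grip_force" is the grip in N (left out, the last holds). Time passes only in rows, so rows that repeat a pose let the fingers close. It gives the time, the measured TCP pose, the force, the opening and the grip force at its end, in the units of the state.
- get_obs(): the state, without advancing time (a new reading comes with each control period).
- viewer.grab_frame(name): name is "side" or "top"; returns a dict with "pixels" (420x560x3 uint8, red, green, blue), "fovy" (degrees; the focal length in pixels is half the picture's height over the tangent of half this angle, whatever the lens; pixels are square), "cx", "cy" (the principal point, pixels), "world_to_cam" (4x4, takes a point from world to camera coordinates). Camera axes: x right, y up, looking along -z (the intrinsics and any distortion apply to the point x, -y, -z); pixel columns grow to the right and rows downward; lengths in m; the calibration is good to about 2 mm. A picture is of the moment at which its call begins. There is no depth.
- r.hand_in(): hands the job in; it is judged then, once.
Trained networks look in a picture, given as the dict that the camera call returned (one of the last four; its "shot" number tells which), for a name from the list of things; names that differ only in an ending like _2 or _b are one class to them, and where a whole thing is asked for, a point or a joint stands for the part that bears it (a point fixed in the world has none). Each returns a list of dicts, best first, with "score" (0 to 1); they miss things now and then, are a little off and sometimes report something else, mostly with a low value. They report only what shows in the picture. A call takes as long as a camera call. They do not tell look-alikes from the thing itself.
- viewer.trace(picture, thing): "pixels" (420x560 bool, what is visible of it) and "rect" ([left, top, right, bottom] in pixels, round what is visible of it).
The state is a dict: "clock": time; "joints": joint angles; "qvel": joint speeds; "tau": joint torques, N m; "tcp_pos": TCP position; "orientation": TCP orientation; "contact_force": force on the tool from outside, world axes, zero at the start; "moment": the same for the moment, N m; "grip_width": finger opening in m; "gripper_force": force on a finger pad.
Only numpy, scipy, OpenCV 4.12 (cv2) and the standard library are available. Lean on these libraries where they do the work, as an engineer would, in place of code of your own. Each camera call takes 0.05 s, during which the arm holds its last target. There are 200 camera calls.

### The job

One of the three identical closed tins on the bench is still full of spare peg-board hooks and the other two are as good as empty: lift them to find the heavy one, putting any light one back down where it stood. Before the plants are watered, slide the full tin in under the low wooden riser from its open front, long side along the riser's front edge, until the tin no longer sticks out in front, so that it stays dry. Set the tins down gently, keep them lid up, do not bump the riser, and leave the pot, the scoop and the pliers alone.

Things in the scene. Friction and masses are not known exactly. Their poses are not given: they have to be found in the camera images.
- tin_a: one of three identical closed tins of plain dark steel with flat slip lids, 110 (its x) x 60 (its y) x 38 mm high, stiff; origin at the centre of the underside, z up through the lid. On the bench on the robot's right. Neither looks, letter nor place tell which is full. An empty one weighs 0.1 kg, the full one 0.23 to 0.46 kg more; mass centred
- tin_b: one of three identical closed tins of plain dark steel with flat slip lids, 110 (its x) x 60 (its y) x 38 mm high, stiff; origin at the centre of the underside, z up through the lid. On the bench on the robot's right. Neither looks, letter nor place tell which is full. An empty one weighs 0.1 kg, the full one 0.23 to 0.46 kg more; mass centred
- tin_c: one of three identical closed tins of plain dark steel with flat slip lids, 110 (its x) x 60 (its y) x 38 mm high, stiff; origin at the centre of the underside, z up through the lid. On the bench on the robot's right. Neither looks, letter nor place tell which is full. An empty one weighs 0.1 kg, the full one 0.23 to 0.46 kg more; mass centred
- riser: fixed low wooden shelf, 200 mm deep (x), 320 mm wide (y); origin on the bench under its centre, z up. Board 12 mm thick, underside 54 mm and top 66 mm above the bench. Two legs, 20 mm thick, 180 mm deep, under its y ends at y = -145 and 145 mm (opening 270 mm wide, open front and back). Front edge at x = -100 mm, facing the robot; the tin goes in along +x
- bench: the fixed aluminium bench top, flat, 1.34 x 1.6 m; origin at the middle of its surface, which lies at z = 0 of the world
- pot: bystander: brown glazed rectangular bonsai pot, 102 x 152 mm, 54 mm high, on the back half of the riser; origin at the centre of its underside (z = 66 mm over the bench), its front at least 70 mm behind the riser's front edge
- scoop: bystander: white plastic hand scoop, 225 mm long along its x (from -118 handle end to +110 lip), 68 mm wide, 38 mm high, lying on the bench beyond the tins; origin on the underside at the back of its trough
- pliers: bystander: black-handled pliers, 180 mm long along its x (jaws to +57, handles to -121), 58 mm wide, 12 mm high, lying flat on the bench on the robot's left, before the riser; origin on the underside at the pivot
Mind the look-alikes: they are no part of the job. Leave any pink look-alike of the tin_c alone. Leave any orange or red look-alike of the tin_a alone.

How it is judged:
On the way:
1. a tin is lifted clear of the bench (20 mm or more) to feel its weight (height (world z) of any of tin_a, tin_b, tin_c above 0.02 m), for 0.3 s.
At the end, for the whole second after the job is handed in: The full tin (over 2.2 N on the bench) rests lid up under the riser between its legs, long side along the front edge within 0.2 rad, at most 8 mm out in front, nothing out behind; the two empty tins rest lid up on the bench within 40 mm of where they stood at the start (((contact force between tin_a and bench above 2.2 N and x of tin_a in the frame of riser between -0.078 and 0.072 m and y of tin_a in the frame of riser between -0.085 and 0.085 m and angle between the x axis of tin_a and the y axis of riser, either way round below 0.2 rad and angle between each of tin_a, tin_b, tin_c's own z axis and vertical below 0.1 rad and linear speed of each of tin_a, tin_b, tin_c below 0.02 m/s and height (world z) of each of tin_a, tin_b, tin_c below 0.008 m and distance of each of tin_b, tin_c from where it was at the start of the episode below 0.04 m) or (contact force between tin_b and bench above 2.2 N and x of tin_b in the frame of riser between -0.078 and 0.072 m and y of tin_b in the frame of riser between -0.085 and 0.085 m and angle between the x axis of tin_b and the y axis of riser, either way round below 0.2 rad and angle between each of tin_a, tin_b, tin_c's own z axis and vertical below 0.1 rad and linear speed of each of tin_a, tin_b, tin_c below 0.02 m/s and height (world z) of each of tin_a, tin_b, tin_c below 0.008 m and distance of each of tin_a, tin_c from where it was at the start of the episode below 0.04 m) or (contact force between tin_c and bench above 2.2 N and x of tin_c in the frame of riser between -0.078 and 0.072 m and y of tin_c in the frame of riser between -0.085 and 0.085 m and angle between the x axis of tin_c and the y axis of riser, either way round below 0.2 rad and angle between each of tin_a, tin_b, tin_c's own z axis and vertical below 0.1 rad and linear speed of each of tin_a, tin_b, tin_c below 0.02 m/s and height (world z) of each of tin_a, tin_b, tin_c below 0.008 m and distance of each of tin_a, tin_b from where it was at the start of the episode below 0.04 m))); the robot touches nothing.
It fails at once if a tin, the fingers or the arm bumps the riser (more than 3 N) (contact force between any of tin_a, tin_b, tin_c, the fingers, the arm and riser above 3 N).
It fails at once if a tin is tipped by more than 0.5 rad (angle between any of tin_a, tin_b, tin_c's own z axis and vertical above 0.5 rad).
It fails at once if the pot, the scoop or the pliers are moved more than 25 mm (distance of any of pot, scoop, pliers from where it was at the start of the episode above 0.025 m).
It fails at once if a tin is dropped or slammed (faster than 0.5 m/s within 15 mm of the bench) ((height (world z) of tin_a below 0.015 m and linear speed of tin_a above 0.5 m/s) or (height (world z) of tin_b below 0.015 m and linear speed of tin_b above 0.5 m/s) or (height (world z) of tin_c below 0.015 m and linear speed of tin_c above 0.5 m/s)).
It also fails if it takes over 72 s, if anything falls off the work surface, if the arm or the gripper's body presses on something with over 40 N, if the wrist force passes 120 N, or if a joint passes its speed limit or range.

## Working session

There is one attempt and no reset: what is moved stays moved. The work goes in short steps, Python scripts to look and compute and a tool call to move; the robot and the scene stay as the last step left them, time stands still between calls to the robot, and variables do not carry over. Pictures are saved under pics/ and viewed, at most 10 in all, crops included, and the job is handed in when it is done.

Besides the shell and the picture viewer there is one more tool, called after "Call:" as name(argument=value, ...) on one line, values as JSON. play_rows: Moves the arm, as the interface text tells. Shifts and turns lie within -1 to 1; 1 stands for 0.2 m of shift or pi/2 rad of turn. Its arguments: {"type":"object","properties":{"commands":{"type":"array","items":{"type":"array","items":{"type":"array","items":{"type":"number","minimum":-1,"maximum":1}}}},"grip_force":{"type":"number"}},"required":["commands"]}

```bash
mkdir -p pics
cat > h.py <<'E'
import numpy as np, cv2
from bench import get_obs, viewer, r
def save(p,n): cv2.imwrite('pics/'+n+'.png',cv2.cvtColor(p['pixels'],cv2.COLOR_RGB2BGR))
def cal(p):
    f=p['pixels'].shape[0]/2/np.tan(np.radians(p['fovy'])/2)
    return f,p['cx'],p['cy'],np.array(p['world_to_cam'])
def ray(p,u,v):
    f,cx,cy,T=cal(p); d=np.array([(u-cx)/f,-(v-cy)/f,-1.]); R=T[:3,:3]
    return -R.T@T[:3,3], R.T@d
def onz(p,u,v,z):
    o,d=ray(p,u,v); return o+d*(z-o[2])/d[2]
def proj(p,X):
    f,cx,cy,T=cal(p); c=T[:3,:3]@np.array(X)+T[:3,3]
    return cx+f*c[0]/-c[2], cy-f*c[1]/-c[2]
def tri(obs):
    A=np.zeros((3,3));b=np.zeros(3)
    for p,u,v in obs:
        o,d=ray(p,u,v); d/=np.linalg.norm(d); M=np.eye(3)-np.outer(d,d); A+=M;b+=M@o
    return np.linalg.solve(A,b)
E
python3 - <<'E'
from h import *
for n in ('side','top'):
    p=viewer.grab_frame(n); save(p,n+'0')
    print(n,[ (k,v) for k,v in p.items() if k!='pixels'])
    for t in ('tin_a','riser','pot','scoop','pliers'):
        for d in viewer.trace(p,t):
            m=d['pixels'].astype(np.uint8)
            c=p['pixels'][d['pixels']].mean(0).round()
            print(t,round(d['score'],2),d['rect'],cv2.minAreaRect(cv2.findNonZero(m)),c)
print(get_obs())
E
```

```text
side [('fovy', 44.80715887448295), ('cx', 280.01785516217245), ('cy', 203.32491123975802), ('world_to_cam', array([[-0.97606856, -0.21672782, -0.0178665 ,  0.51318491],
       [ 0.09533598, -0.50030531,  0.86058448, -0.13534976],
       [-0.1954513 ,  0.83828614,  0.50899424, -1.48549288],
       [ 0.        ,  0.        ,  0.        ,  1.        ]])), ('shot', 1)]
tin_a 0.94 [277.4, 148.8, 306.9, 170.2] ((292.0000305175781, 159.0), (29.516094207763672, 15.205260276794434), 26.56505012512207) [99. 22. 22.]
tin_a 0.88 [317.3, 225.3, 359.4, 252.8] ((336.673095703125, 240.1346435546875), (39.81157302856445, 21.57277488708496), 11.309932708740234) [130.  75.  91.]
tin_a 0.84 [293.0, 180.5, 331.1, 204.3] ((310.497802734375, 192.033203125), (35.32158660888672, 19.024433135986328), 3.814074993133545) [50. 50. 51.]
tin_a 0.83 [351.8, 157.4, 377.6, 180.3] ((367.04876708984375, 168.93902587890625), (21.975875854492188, 21.75501251220703), 83.6598129272461) [115.  60.  27.]
tin_a 0.72 [290.0, 206.2, 328.0, 229.3] ((308.6065979003906, 215.54811096191406), (35.31446075439453, 20.067996978759766),
[... 3037 characters left out ...]
]
{'clock': 0.6, 'joints': array([ 1.21386671,  0.47697463,  0.02239077,  1.55540664, -0.01152101,
        1.10929982, -0.08310178]), 'qvel': array([ 0.00040342, -0.00189522, -0.00042278,  0.00057177,  0.00095083,
        0.00288145, -0.00273034]), 'tau': array([-4.02158605e-06, -5.96007407e+01,  1.60565034e+00, -2.81419122e+01,
        1.24411628e-02,  1.85473225e-03, -4.05751439e-05]), 'tcp_pos': array([ 0.1662533 , -0.65421953,  0.23132194]), 'orientation': array([3.11728295e+00, 3.89811582e-01, 7.00556898e-05]), 'contact_force': array([ 0.72263318, -0.36969213,  0.00246889]), 'moment': array([-0.01244523, -0.0095638 , -0.02175196]), 'gripper_force': 0.0, 'grip_width': 0.0855904058116175}
```

View pics/top0.png

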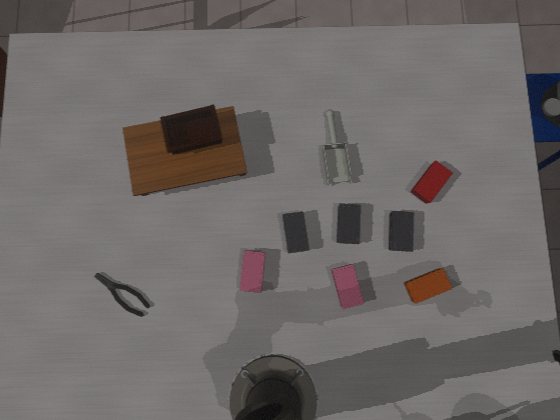

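View pics/side0.png

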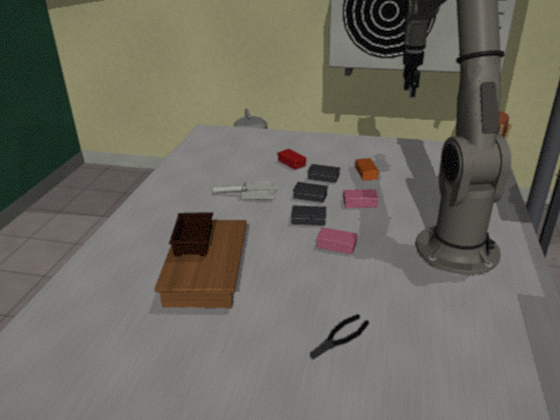

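The top view shows the dark tins at (295,231), (349,223) and (401,231). The pink, orange and red ones are look-alikes. The riser is at about (184,151), with its front edge running from (143,193) to (246,173). Next I fit box silhouettes in both views.

```bash
cat >> h.py <<'E'
from scipy.optimize import minimize
def sil(p,x,y,a,L,W,z0,z1,S=4):
    c,s=np.cos(a),np.sin(a); P=[]
    for i in(-.5,.5):
        for j in(-.5,.5):
            for z in(z0,z1): P.append(proj(p,(x+c*i*L-s*j*W,y+s*i*L+c*j*W,z)))
    h=cv2.convexHull(np.float32(P)); m=np.zeros((420*S,560*S),np.uint8)
    cv2.fillConvexPoly(m,np.round((h+.5)*S*16).astype(np.int32),1,shift=4); return m
def fit(views,x0,L,W,z0,z1,free_z=False,S=4):
    big=[(p,cv2.resize(m.astype(np.uint8),None,fx=S,fy=S,interpolation=cv2.INTER_NEAREST),
          None if ig is None else ~cv2.resize(ig.astype(np.uint8),None,fx=S,fy=S,interpolation=cv2.INTER_NEAREST).astype(bool)) for p,m,ig in views]
    def cost(q):
        t=0;dz=q[3]/10 if free_z else 0
        for p,m,k in big:
            s=sil(p,q[0],q[1],q[2]/5,L,W,z0+dz,z1+dz); i=(s&m).astype(bool);u=(s|m).astype(bool)
            if k is not None:i&=k;u&=k
            t-=i.sum()/u.sum()
        return t
    q0=np.array([x0[0],x0[1],x0[2]*5]+([0.]if free_z else[]))
    n=len(q0); best=None
    for a in(.02,-.02):
        sx=np.vstack([q0]+[q0+a*np.eye(n)[i]*(5 if i==2 else 1) for i in range(n)])
        R=minimize(cost,q0,method='Nelder-Mead',options=dict(initial_simplex=sx,xatol=1e-4,fatol=1e-4,maxiter=150))
        if best is None or R.fun<best.fun:best=R
    q=best.x; return q[0],q[1],q[2]/5,(q[3]/10 if free_z else 0),-best.fun/len(views)
def masks(thing,col=None):
    o={}
    for n in('side','top'):
        p=viewer.grab_frame(n); o[n]=(p,[d for d in viewer.trace(p,thing) if d['score']>.3])
    return o
def dark(p,d):
    c=p['pixels'][d['pixels']].mean(0); return c.max()-c.min()<15
E
python3 - <<'E'
from h import *
o=masks('tin_a'); S,T=o['side'],o['top']
for d in T[1]:
    if not dark(T[0],d): continue
    u,v=np.argwhere(d['pixels']).mean(0)[::-1]; g=onz(T[0],u,v,.02)
    e=min((e for e in S[1] if dark(S[0],e)),key=lambda e:np.linalg.norm(np.argwhere(e['pixels']).mean(0)[::-1]-proj(S[0],g)))
    ue,ve=np.argwhere(e['pixels']).mean(0)[::-1]
    print('tri',tri([(T[0],u,v),(S[0],ue,ve)]).round(4))
    vs=[(T[0],d['pixels'],None),(S[0],e['pixels'],None)]
    print('fit',np.round(fit(vs,(g[0],g[1],0),.11,.06,0,.038),4),'freez',np.round(fit(vs,(g[0],g[1],0),.11,.06,0,.038,True),4))
vs=[]
for p in(S[0],T[0]):
    pot=viewer.trace(p,'pot')[0]['pixels']; pot=cv2.dilate(pot.astype(np.uint8),np.ones((5,5)))
    vs.append((p,viewer.trace(p,'riser')[0]['pixels'],pot))
g=onz(T[0],184,151,.066); print(g)
a=onz(T[0],143,193,.066)-onz(T[0],246,173,.066); yaw=np.arctan2(-a[0],a[1]); print(yaw,np.linalg.norm(a))
for z0 in(0,):
    print('riser',np.round(fit(vs,(g[0],g[1],yaw),.2,.32,0,.066),4),np.round(fit(vs[1:],(g[0],g[1],yaw),.2,.32,0.03,.066),4),np.round(fit(vs,(g[0],g[1],yaw),.2,.32,0,.066,True),4))
E
```

```text
tri [ 0.4698 -0.2242  0.0218]
fit [ 0.4711 -0.2249 -0.0567  0.      0.9073] freez [ 0.4701 -0.2228 -0.0917  0.0039  0.9276]
tri [ 0.4503 -0.0728  0.0213]
fit [ 0.4508 -0.0743  0.1561  0.      0.882 ] freez [ 0.4502 -0.0715  0.1901  0.0032  0.8847]
tri [ 0.4463 -0.371   0.0227]
fit [ 0.4478 -0.3719 -0.0875  0.      0.91  ] freez [ 0.4467 -0.3698 -0.0679  0.0053  0.9415]
[0.68151514 0.23286282 0.066     ]
0.1739866782686751 0.2883250612213386
riser [0.6918 0.2358 0.1989 0.     0.9184] [0.6908 0.2364 0.1839 0.     0.9656] [0.6905 0.2355 0.1987 0.005  0.9253]
```

```bash
cat >> h.py <<'E'
from scipy.spatial.transform import Rotation as Ro
def num(t,phi,p=None,ph=None):
    o=get_obs()
    if p is None:
        p=o['tcp_pos']; X=Ro.from_rotvec(o['orientation']).as_matrix()[:,0]; ph=np.arctan2(X[1],X[0])
    d=np.array(t)-p; s=[d[0]*np.cos(ph)+d[1]*np.sin(ph), d[0]*np.sin(ph)-d[1]*np.cos(ph), -d[2]]
    turn=(ph-phi+np.pi)%(2*np.pi)-np.pi
    print('from',p.round(4),round(ph,3),'F',o['contact_force'].round(2),'t',round(o['clock'],1),'q7',o['joints'][6].round(2),'-> row',(np.array(s)/.2).round(3),(turn/(np.pi/2)).round(3))
E
python3 - <<'E'
from h import *
num((.306,-.512,.18),.0); num((.447,-.371,.13),-.08,np.array([.306,-.512,.18]),0)
E
```

```text
from [ 0.1662 -0.6542  0.2313] 0.249 F [-0.47  0.18  0.11] t 1.0 q7 -0.08 -> row [ 0.852 -0.517  0.257] 0.158Traceback (most recent call last):
  File "<stdin>", line 2, in <module>
  File "h.py", line 59, in num
    print('from',p.round(4),round(ph,3),'F',o['contact_force'].round(2),'t',round(o['clock'],1),'q7',o['joints'][6].round(2),'-> row',(np.array(s)/.2).round(3),(turn/(np.pi/2)).round(3))
                                                                                                                                                                ^^^^^^^^^^^^^^^^^^^^^^
AttributeError: 'float' object has no attribute 'round'
```

Call:
play_rows(commands=[[[-1, 0.2, -0.12, 0.05, 0.04], [-1, 0.4, -0.24, 0.12, 0.08], [-1, 0.6, -0.36, 0.2, 0.12], [-1, 0.75, -0.45, 0.25, 0.158], [-1, 0.852, -0.517, 0.257, 0.158], [-1, 0.852, -0.517, 0.257, 0.158], [-1, 0.852, -0.517, 0.257, 0.158]]], grip_force=40)

```text
clock: 1.58
tcp_pos: [0.3086, -0.5096, 0.1796]
orientation: [-3.14, -0.01, -0.001]
contact_force: [0.0, -1.2, 0.7]
grip_width: 0.0854
gripper_force: 0.0
```

```bash
sed -i 's/(turn\/(np.pi\/2)).round(3)/round(float(turn)\/(np.pi\/2),3)/' h.py
python3 - <<'E'
from h import *
num((.447,-.371,.12),-.08)
E
```

```text
from [ 0.3086 -0.5096  0.1796] 0.007 F [ 0.04 -1.24  0.68] t 1.6 q7 -0.64 -> row [ 0.697 -0.689  0.298] 0.055
```

Call:
play_rows(commands=[[[-1, 0.15, -0.15, 0.06, 0.02], [-1, 0.3, -0.3, 0.12, 0.04], [-1, 0.45, -0.45, 0.18, 0.055], [-1, 0.6, -0.6, 0.25, 0.055], [-1, 0.697, -0.689, 0.298, 0.055], [-1, 0.697, -0.689, 0.298, 0.055], [-1, 0.697, -0.689, 0.298, 0.055]]])

```text
clock: 2.17
tcp_pos: [0.4464, -0.3731, 0.1198]
orientation: [-3.138, 0.129, 0.001]
contact_force: [-1.4, -0.5, -0.8]
grip_width: 0.0856
gripper_force: 0.0
```

Run:
```python
from h import *
num((.447,-.371,.012),-.08)
p=viewer.grab_frame('side'); cv2.imwrite('pics/s1.png',cv2.resize(cv2.cvtColor(p['pixels'][120:270,220:420],cv2.COLOR_RGB2BGR),None,fx=4,fy=4))
```

```text
from [ 0.4464 -0.3731  0.1198] -0.082 F [-1.4  -0.5  -0.84] t 2.2 q7 -1.08 -> row [ 0.002 -0.011  0.539] -0.001
```

View pics/s1.png

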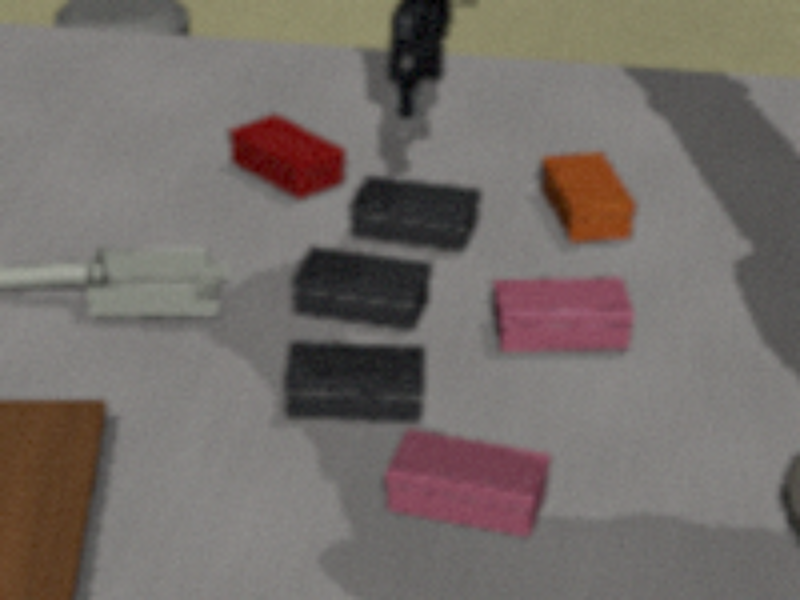

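The side view shows the gripper over the farthest tin (crop 415,210), roughly centred along it. I descend.

Call:
play_rows(commands=[[[-1, 0.002, -0.011, 0.12, 0], [-1, 0.002, -0.011, 0.24, 0], [-1, 0.002, -0.011, 0.36, 0], [-1, 0.002, -0.011, 0.46, 0], [-1, 0.002, -0.011, 0.53, 0], [-1, 0.002, -0.011, 0.565, 0], [-1, 0.002, -0.011, 0.565, 0], [-1, 0.002, -0.011, 0.565, 0]]])

```text
clock: 2.88
tcp_pos: [0.4452, -0.3737, 0.0079]
orientation: [3.138, -0.138, 0.0]
contact_force: [-0.2, 0.3, 1.1]
grip_width: 0.0854
gripper_force: 0.0
```

Call:
play_rows(commands=[[[1, 0, 0, 0, 0], [1, 0, 0, 0, 0], [1, 0, 0, 0, 0], [1, 0, 0, 0, 0], [1, 0, 0, 0, 0], [1, 0, 0, 0, 0], [1, 0, 0, 0, 0], [1, 0, 0, 0, 0]]])

```text
clock: 3.55
tcp_pos: [0.4465, -0.3729, 0.0087]
orientation: [3.137, -0.135, 0.003]
contact_force: [-1.0, -0.5, 6.0]
grip_width: 0.0595
gripper_force: 44.4
```

Call:
play_rows(commands=[[[1, 0, 0, -0.05, 0], [1, 0, 0, -0.1, 0], [1, 0, 0, -0.15, 0], [1, 0, 0, -0.2, 0], [1, 0, 0, -0.2, 0], [1, 0, 0, -0.2, 0], [1, 0, 0, -0.2, 0], [1, 0, 0, -0.2, 0], [1, 0, 0, -0.2, 0], [1, 0, 0, -0.2, 0]]])

```text
clock: 4.38
tcp_pos: [0.4455, -0.3718, 0.0468]
orientation: [-3.138, 0.135, 0.001]
contact_force: [0.1, 0.2, -1.5]
grip_width: 0.0595
gripper_force: 43.5
```

Call:
play_rows(commands=[[[1, 0, 0, 0, 0]]])

```text
clock: 4.47
tcp_pos: [0.4456, -0.3719, 0.0469]
orientation: [-3.138, 0.135, 0.001]
contact_force: [-0.8, -0.2, -1.7]
grip_width: 0.0591
gripper_force: 43.5
```

Call:
play_rows(commands=[[[1, 0, 0, 0, 0]]])

```text
clock: 4.55
tcp_pos: [0.4457, -0.372, 0.047]
orientation: [-3.138, 0.135, 0.001]
contact_force: [0.4, 0.4, -0.9]
grip_width: 0.0595
gripper_force: 43.5
```

It reads about -1.4 N, so this tin is light. I lower it back.

Call:
play_rows(commands=[[[1, 0, 0, 0.06, 0], [1, 0, 0, 0.11, 0], [1, 0, 0, 0.15, 0], [1, 0, 0, 0.175, 0], [1, 0, 0, 0.19, 0], [1, 0, 0, 0.197, 0], [1, 0, 0, 0.197, 0], [-1, 0, 0, 0.197, 0], [-1, 0, 0, 0.197, 0], [-1, 0, 0, 0.197, 0], [-1, 0, 0, 0.197, 0], [-1, 0, 0, 0.197, 0]]])

```text
clock: 5.55
tcp_pos: [0.4459, -0.372, 0.0077]
orientation: [-3.139, 0.135, 0.0]
contact_force: [-0.4, -0.3, -0.5]
grip_width: 0.0855
gripper_force: 0.0
```

Call:
play_rows(commands=[[[-1, 0, 0, -0.1, 0], [-1, 0, 0, -0.25, 0], [-1, 0, 0, -0.4, 0], [-1, 0, 0, -0.5, 0], [-1, 0, 0, -0.5, 0], [-1, 0, 0, -0.5, 0]]])

```text
clock: 6.05
tcp_pos: [0.4465, -0.3725, 0.109]
orientation: [3.137, -0.135, 0.004]
contact_force: [-0.4, -0.1, -0.2]
grip_width: 0.0856
gripper_force: 0.0
```

Run:
```python
from h import *
num((.470,-.224,.11),-.08)
```

```text
from [ 0.4465 -0.3725  0.109 ] -0.086 F [-0.43 -0.14 -0.19] t 6.0 q7 -1.08 -> row [ 0.053 -0.75  -0.005] -0.004
```

Call:
play_rows(commands=[[[-1, 0.02, -0.18, 0, 0], [-1, 0.04, -0.36, 0, 0], [-1, 0.053, -0.54, 0, 0], [-1, 0.053, -0.68, 0, 0], [-1, 0.053, -0.75, 0, 0], [-1, 0.053, -0.75, 0, 0], [-1, 0.053, -0.75, 0.12, 0], [-1, 0.053, -0.75, 0.24, 0], [-1, 0.053, -0.75, 0.36, 0], [-1, 0.053, -0.75, 0.46, 0], [-1, 0.053, -0.75, 0.505, 0], [-1, 0.053, -0.75, 0.505, 0]]])

```text
clock: 7.05
tcp_pos: [0.467, -0.2235, 0.0043]
orientation: [-3.137, 0.136, 0.008]
contact_force: [-0.1, 0.3, -0.0]
grip_width: 0.0852
gripper_force: 0.0
```

Call:
play_rows(commands=[[[1, 0, 0, 0, 0], [1, 0, 0, 0, 0], [1, 0, 0, 0, 0], [1, 0, 0, 0, 0], [1, 0, 0, 0, 0], [1, 0, 0, 0, 0], [1, 0, 0, 0, 0], [1, 0, 0, 0, 0]]])

```text
clock: 7.72
tcp_pos: [0.47, -0.2239, 0.008]
orientation: [3.138, -0.135, 0.003]
contact_force: [-1.1, 0.1, 7.3]
grip_width: 0.0597
gripper_force: 44.5
```

Call:
play_rows(commands=[[[1, 0, 0, -0.05, 0], [1, 0, 0, -0.1, 0], [1, 0, 0, -0.15, 0], [1, 0, 0, -0.2, 0], [1, 0, 0, -0.2, 0], [1, 0, 0, -0.2, 0], [1, 0, 0, -0.2, 0], [1, 0, 0, -0.2, 0], [1, 0, 0, -0.2, 0], [1, 0, 0, -0.2, 0]]])

```text
clock: 8.55
tcp_pos: [0.4689, -0.2234, 0.0465]
orientation: [-3.138, 0.135, 0.001]
contact_force: [-0.7, 0.4, -1.3]
grip_width: 0.0595
gripper_force: 43.8
```

Call:
play_rows(commands=[[[1, 0, 0, 0, 0]]])

```text
clock: 8.63
tcp_pos: [0.469, -0.2234, 0.0465]
orientation: [-3.139, 0.135, 0.001]
contact_force: [-0.3, -1.1, -1.3]
grip_width: 0.0591
gripper_force: 43.8
```

Call:
play_rows(commands=[[[1, 0, 0, 0, 0]]])

```text
clock: 8.72
tcp_pos: [0.4691, -0.2234, 0.0467]
orientation: [-3.139, 0.135, 0.001]
contact_force: [0.8, -0.9, -1.7]
grip_width: 0.0594
gripper_force: 43.8
```

This one is light too, so the third must be the full one. Its weight gets checked at the lift.

Call:
play_rows(commands=[[[1, 0, 0, 0.06, 0], [1, 0, 0, 0.11, 0], [1, 0, 0, 0.15, 0], [1, 0, 0, 0.175, 0], [1, 0, 0, 0.19, 0], [1, 0, 0, 0.197, 0], [1, 0, 0, 0.197, 0], [-1, 0, 0, 0.197, 0], [-1, 0, 0, 0.197, 0], [-1, 0, 0, 0.197, 0], [-1, 0, 0, 0.197, 0], [-1, 0, 0, 0.197, 0]]])

```text
clock: 9.72
tcp_pos: [0.4693, -0.2236, 0.0075]
orientation: [3.139, -0.135, 0.0]
contact_force: [-0.1, 0.4, 0.4]
grip_width: 0.0853
gripper_force: 0.0
```

Call:
play_rows(commands=[[[-1, 0, 0, -0.1, 0], [-1, 0, 0, -0.25, 0], [-1, 0, 0, -0.4, 0], [-1, 0, 0, -0.5, 0], [-1, 0, 0, -0.5, 0], [-1, 0, 0, -0.5, 0]]])

```text
clock: 10.22
tcp_pos: [0.4701, -0.2238, 0.1086]
orientation: [3.138, -0.135, 0.004]
contact_force: [-0.8, -0.2, -0.4]
grip_width: 0.0856
gripper_force: 0.0
```

Run:
```python
from h import *
num((.4505,-.073,.11),.165)
```

```text
from [ 0.4701 -0.2238  0.1086] -0.086 F [-0.84 -0.23 -0.42] t 10.2 q7 -1.36 -> row [-0.162 -0.743 -0.007] -0.16
```

Call:
play_rows(commands=[[[-1, -0.04, -0.18, 0, -0.05], [-1, -0.08, -0.36, 0, -0.1], [-1, -0.12, -0.54, 0, -0.15], [-1, -0.162, -0.68, 0, -0.16], [-1, -0.162, -0.743, 0, -0.16], [-1, -0.162, -0.743, 0, -0.16], [-1, -0.162, -0.743, 0.12, -0.16], [-1, -0.162, -0.743, 0.24, -0.16], [-1, -0.162, -0.743, 0.36, -0.16], [-1, -0.162, -0.743, 0.46, -0.16], [-1, -0.162, -0.743, 0.505, -0.16], [-1, -0.162, -0.743, 0.505, -0.16]]])

```text
clock: 11.22
tcp_pos: [0.4477, -0.0733, 0.0042]
orientation: [-3.131, -0.258, 0.008]
contact_force: [-0.5, 0.5, -0.4]
grip_width: 0.0853
gripper_force: 0.0
```

Call:
play_rows(commands=[[[1, 0, 0, 0, 0], [1, 0, 0, 0, 0], [1, 0, 0, 0, 0], [1, 0, 0, 0, 0], [1, 0, 0, 0, 0], [1, 0, 0, 0, 0], [1, 0, 0, 0, 0], [1, 0, 0, 0, 0]]], grip_force=60)

```text
clock: 11.88
tcp_pos: [0.4506, -0.0731, 0.0078]
orientation: [3.13, 0.259, 0.003]
contact_force: [-1.4, -1.4, 7.4]
grip_width: 0.0594
gripper_force: 65.3
```

Call:
play_rows(commands=[[[1, 0, 0, -0.05, 0], [1, 0, 0, -0.1, 0], [1, 0, 0, -0.15, 0], [1, 0, 0, -0.2, 0], [1, 0, 0, -0.2, 0], [1, 0, 0, -0.2, 0], [1, 0, 0, -0.2, 0], [1, 0, 0, -0.2, 0]]])

```text
clock: 12.55
tcp_pos: [0.4493, -0.0727, 0.0462]
orientation: [-3.131, -0.26, 0.001]
contact_force: [0.2, -0.0, -3.9]
grip_width: 0.0595
gripper_force: 66.0
```

Run:
```python
from h import *
c=np.array([.691,.236]);a=.19
def w(x,y): return (c[0]+x*np.cos(a)-y*np.sin(a),c[1]+x*np.sin(a)+y*np.cos(a))
num((*w(-.19,0),.0465),a+np.pi/2)
p=viewer.grab_frame('top')
for d in viewer.trace(p,'pliers')[:1]:
    q=np.argwhere(d['pixels'])[:,::-1]; P=np.array([onz(p,u,v,.006) for u,v in q]); print(P.min(0),P.max(0))
```

```text
from [ 0.4493 -0.0727  0.0462] 0.165 F [ 0.21 -0.03 -3.93] t 12.6 q7 -1.5 -> row [ 0.497 -1.3   -0.002] -1.016
[0.22893634 0.33914047 0.006     ] [0.3497871  0.49353495 0.006     ]
```

It weighs about 3.9 N, so it is the full one. I carry it up and over to the front of the riser.

Call:
play_rows(commands=[[[1, 0, 0, -0.1, 0], [1, 0.02, -0.05, -0.2, 0], [1, 0.06, -0.15, -0.2, -0.07], [1, 0.1, -0.25, -0.2, -0.14], [1, 0.14, -0.35, -0.2, -0.21], [1, 0.18, -0.45, -0.2, -0.28], [1, 0.22, -0.55, -0.2, -0.35], [1, 0.25, -0.65, -0.2, -0.42], [1, 0.3, -0.75, -0.2, -0.49], [1, 0.34, -0.83, -0.2, -0.56], [1, 0.36, -0.88, -0.2, -0.63], [1, 0.36, -0.9, -0.2, -0.7]]])

```text
clock: 13.65
tcp_pos: [0.4914, 0.1194, 0.0862]
orientation: [-2.525, -1.867, -0.002]
contact_force: [-0.3, 0.2, -3.3]
grip_width: 0.0587
gripper_force: 67.2
```

Run:
```python
from h import *
c=np.array([.691,.236]);a=.19
def w(x,y): return (c[0]+x*np.cos(a)-y*np.sin(a),c[1]+x*np.sin(a)+y*np.cos(a))
num((*w(-.19,0),.0465),a+np.pi/2)
```

```text
from [0.4914 0.1194 0.0862] 1.273 F [-0.33  0.21 -3.34] t 13.7 q7 -0.93 -> row [ 0.405 -0.056  0.199] -0.31
```

Call:
play_rows(commands=[[[1, 0.08, -0.01, 0, -0.07], [1, 0.17, -0.02, 0, -0.14], [1, 0.26, -0.04, 0, -0.21], [1, 0.34, -0.056, 0, -0.28], [1, 0.39, -0.056, 0, -0.31], [1, 0.405, -0.056, 0.05, -0.31], [1, 0.405, -0.056, 0.1, -0.31], [1, 0.405, -0.056, 0.15, -0.31], [1, 0.405, -0.056, 0.2, -0.31], [1, 0.405, -0.056, 0.2, -0.31]]])

```text
clock: 14.48
tcp_pos: [0.5029, 0.1952, 0.0436]
orientation: [-2.012, -2.41, 0.008]
contact_force: [-0.1, -0.6, -3.7]
grip_width: 0.0592
gripper_force: 67.0
```

Call:
play_rows(commands=[[[1, 0, 0, 0.06, 0], [1, 0, 0, 0.11, 0], [1, 0, 0, 0.15, 0], [1, 0, 0, 0.175, 0], [1, 0, 0, 0.188, 0], [1, 0, 0, 0.195, 0], [1, 0, 0, 0.195, 0], [-1, 0, 0, 0.195, 0], [-1, 0, 0, 0.195, 0], [-1, 0, 0, 0.195, 0], [-1, 0, 0, 0.195, 0], [-1, 0, 0, 0.195, 0]]])

```text
clock: 15.48
tcp_pos: [0.5051, 0.1975, 0.0077]
orientation: [2.011, 2.413, 0.001]
contact_force: [-0.5, 0.6, -0.4]
grip_width: 0.0852
gripper_force: 0.0
```

Call:
play_rows(commands=[[[-1, 0, 0, -0.1, 0], [-1, 0, 0, -0.25, 0], [-1, 0, 0, -0.4, 0], [-1, 0, 0, -0.5, 0], [-1, 0, 0, -0.6, 0], [-1, 0, 0, -0.6, 0], [-1, 0, 0, -0.6, 0]]])

```text
clock: 16.07
tcp_pos: [0.5055, 0.1976, 0.1286]
orientation: [2.011, 2.412, 0.003]
contact_force: [0.2, -0.1, 0.2]
grip_width: 0.0855
gripper_force: 0.0
```

Run:
```python
from h import *
c=np.array([.691,.236]);a=.19
def w(x,y): return (c[0]+x*np.cos(a)-y*np.sin(a),c[1]+x*np.sin(a)+y*np.cos(a))
num((*w(-.27,0),.127),a)
p=viewer.grab_frame('top'); save(p,'t2')
```

```text
from [0.5055 0.1976 0.1286] 1.752 F [ 0.19 -0.09  0.18] t 16.1 q7 -0.61 -> row [ 0.01  -0.403  0.008] 0.994
```

View pics/t2.png

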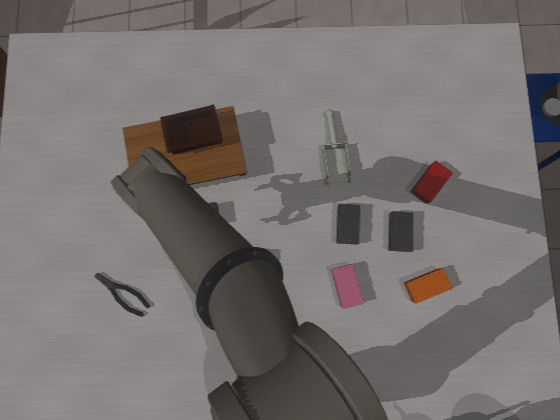

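The tin's right end shows at (212,212) in front of the riser, and the arm hides the rest. I move behind it and turn for pushing.

Call:
play_rows(commands=[[[0, 0, -0.1, 0, 0.07], [0, 0, -0.2, 0, 0.14], [0, 0, -0.3, 0, 0.21], [0, 0, -0.403, 0, 0.28], [0, 0.01, -0.403, 0, 0.35], [0, 0.01, -0.403, 0, 0.42], [0, 0.01, -0.403, 0, 0.49], [0, 0.01, -0.403, 0, 0.56], [0, 0.01, -0.403, 0, 0.63], [0, 0.01, -0.403, 0, 0.7], [0, 0.01, -0.403, 0, 0.77], [0, 0.01, -0.403, 0, 0.84]]])

```text
clock: 17.12
tcp_pos: [0.4242, 0.1843, 0.1262]
orientation: [3.07, 0.666, -0.004]
contact_force: [-0.6, 0.7, 0.6]
grip_width: 0.0426
gripper_force: 0.0
```

Run:
```python
from h import *
c=np.array([.691,.236]);a=.19
def w(x,y): return (c[0]+x*np.cos(a)-y*np.sin(a),c[1]+x*np.sin(a)+y*np.cos(a))
num((*w(-.27,0),.016),a)
o=masks('tin_a'); p=o['side'][0]; g=proj(p,(.505,.1975,.02)); print(g)
for d in o['side'][1]+o['top'][1]: print(d['rect'],round(d['score'],2))
cv2.imwrite('pics/s3.png',cv2.resize(cv2.cvtColor(p['pixels'][180:330,140:340],cv2.COLOR_RGB2BGR),None,fx=4,fy=4,interpolation=cv2.INTER_CUBIC))
```

```text
from [0.4242 0.1843 0.1262] 0.427 F [-0.65  0.66  0.62] t 17.1 q7 -1.84 -> row [0.009 0.    0.551] 0.151
(np.float64(271.73874448178424), np.float64(264.37760378337384))
[355.0, 158.7, 377.8, 182.3] 0.97
[260.5, 247.0, 288.0, 281.4] 0.96
[313.2, 225.3, 358.5, 252.3] 0.69
[314.2, 162.3, 339.4, 184.9] 0.68
[345.5, 191.3, 379.3, 207.7] 0.68
[313.4, 185.4, 330.8, 203.6] 0.52
[337.8, 207.8, 359.2, 244.9] 0.97
[241.2, 249.2, 264.4, 291.3] 0.97
[180.9, 201.8, 219.4, 226.1] 0.94
[330.4, 265.5, 365.1, 308.3] 0.88
[406.6, 268.4, 455.2, 300.9] 0.63
[412.0, 164.1, 447.6, 203.5] 0.59
[384.6, 211.6, 412.4, 254.6] 0.57
```

View pics/s3.png

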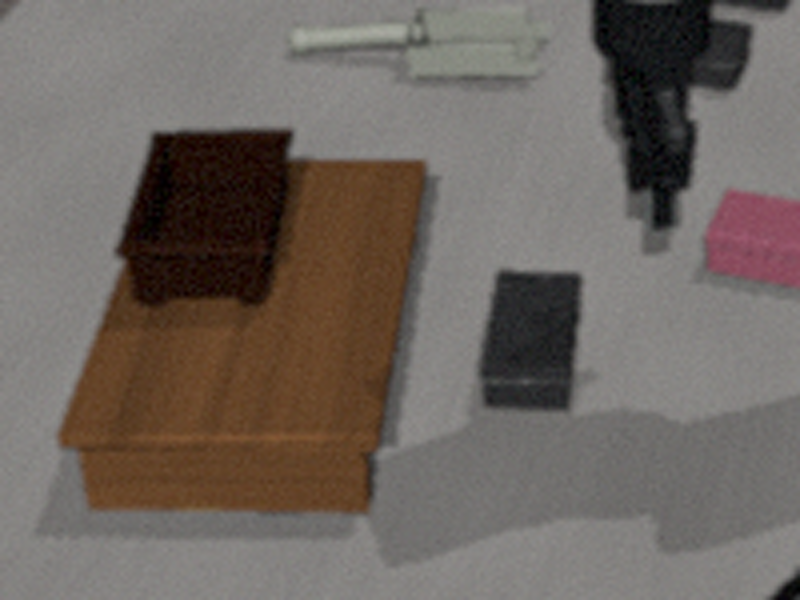

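The side crop shows the tin upright in front of the riser, centred at (530,340). Front-edge corners are at (425,165) and (380,445). Now I calibrate the fit against the known tin pose and overlay the riser fit.

Run:
```python
from h import *
o=masks('tin_a'); S,T=o['side'],o['top']
def near(P): 
    g=proj(P[0],(.505,.1975,.02)); return min(P[1],key=lambda e:np.linalg.norm(np.argwhere(e['pixels']).mean(0)[::-1]-g))['pixels']
for vs in ([(S[0],near(S),None),(T[0],near(T),None)],[(T[0],near(T),None)],[(S[0],near(S),None)]):
    print('tin',np.round(fit(vs,(.505,.1975,1.752),.11,.06,0,.038),4))
c=np.array([.691,.236]);a=.19
def w(x,y,z): return (c[0]+x*np.cos(a)-y*np.sin(a),c[1]+x*np.sin(a)+y*np.cos(a),z)
ims=[]
for p,(r0,c0) in((S[0],(205,145)),(T[0],(100,115))):
    im=cv2.cvtColor(p['pixels'],cv2.COLOR_RGB2BGR)[r0:r0+110,c0:c0+140]; im=cv2.resize(im,None,fx=5,fy=5,interpolation=cv2.INTER_CUBIC)[:, :390*2]
    q=[((np.array(proj(p,w(*k)))+.5-[c0,r0])*5*16).astype(int) for k in((-.1,-.16,.066),(-.1,.16,.066),(.1,.16,.066),(.1,-.16,.066))]
    cv2.polylines(im,[np.array(q)],True,(0,255,0),1,cv2.LINE_AA,4); ims.append(im)
im=cv2.resize(np.hstack(ims),(800,int(800*550/1400*1)))
cv2.imwrite('pics/ov.png',np.vstack([cv2.resize(i[:,:], (700,300)) if 0 else i[100:400] if k==1 else i[:300] for k,i in enumerate(ims)]))
```

```text
tin [0.5031 0.1943 1.723  0.     0.7814]
tin [0.5087 0.1913 1.7388 0.     0.6467]
tin [0.5021 0.194  1.7264 0.     0.94  ]
```

View pics/ov.png

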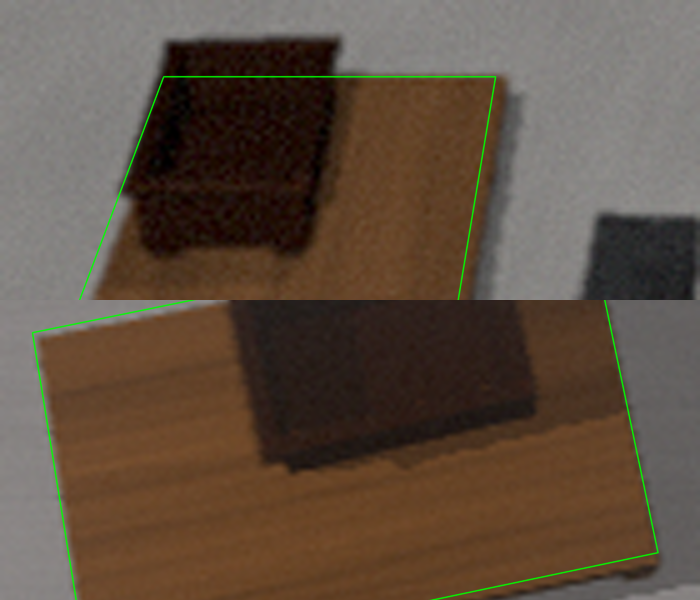

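Run:
```python
from h import *
c=np.array([.691,.236]);a=.19
def w(x,y,z): return (c[0]+x*np.cos(a)-y*np.sin(a),c[1]+x*np.sin(a)+y*np.cos(a),z)
xs=np.arange(-.135,-.06,.0005); ys=np.linspace(-.12,.12,25)
for n in('side','top'):
    p=viewer.grab_frame(n); im=p['pixels'].astype(np.float32); sat=cv2.GaussianBlur(im[...,0]-im[...,2],(0,0),.7)
    E=[]
    for y in ys:
        uv=np.float32([proj(p,w(x,y,.054)) for x in xs])
        v=cv2.remap(sat,uv[None,:,0].copy(),uv[None,:,1].copy(),cv2.INTER_LINEAR)[0]
        lo,hi=np.median(v[:30]),np.median(v[-40:]); E.append(xs[np.argmax(v>(lo+hi)/2)])
    E=np.array(E); k=np.abs(E-np.median(E))<.008; f=np.polyfit(ys[k],E[k],1)
    print(n,'edge x(y=0)',f[1].round(4),'slope',f[0].round(4),'n',k.sum(),'res',np.std(E[k]-np.polyval(f,ys[k])).round(4),lo,hi)
    # side legs outer ends along y at board bottom/top: left(+y)
    ye=np.arange(-.2,-.12,.0005)
```

```text
side edge x(y=0) -0.1039 slope 0.0118 n 25 res 0.0004 3.8382545 59.27169
top edge x(y=0) -0.1019 slope 0.0103 n 25 res 0.0004 8.257124 62.302635
```

```bash
cat >> h.py <<'E'
c=np.array([.6883,.2344]);a=.179
def w(x,y,z): return (c[0]+x*np.cos(a)-y*np.sin(a),c[1]+x*np.sin(a)+y*np.cos(a),z)
def rf(P):
    d=np.array(P)[:2]-c; return np.array([d[0]*np.cos(a)+d[1]*np.sin(a),-d[0]*np.sin(a)+d[1]*np.cos(a)]).round(4)
E
python3 - <<'E'
from h import *
t=rf((.505,.1975)); print(t); num(w(-.268,t[1],.014),a); print(rf(get_obs()['tcp_pos']))
E
```

```text
[-0.1869 -0.0037]
from [0.4251 0.1847 0.1274] 0.433 F [-0.61  0.32 -0.12] t 17.6 q7 -1.83 -> row [-0.003  0.008  0.567] 0.162
[-0.2679 -0.002 ]
```

Call:
play_rows(commands=[[[0, -0.003, 0.008, 0, 0.07], [0, -0.003, 0.008, 0, 0.14], [0, -0.003, 0.008, 0.1, 0.162], [0, -0.003, 0.008, 0.2, 0.162], [0, -0.003, 0.008, 0.3, 0.162], [0, -0.003, 0.008, 0.4, 0.162], [0, -0.003, 0.008, 0.5, 0.162], [0, -0.003, 0.008, 0.567, 0.162], [0, -0.003, 0.008, 0.567, 0.162], [0, -0.003, 0.008, 0.567, 0.162]]])

```text
clock: 18.45
tcp_pos: [0.4248, 0.183, 0.0138]
orientation: [3.129, 0.28, -0.002]
contact_force: [0.3, -0.6, -0.1]
grip_width: 0.0423
gripper_force: 0.0
```

Run:
```python
from h import *
print(rf(get_obs()['tcp_pos']))
num(w(-.150,-.0037,.014),a)
```

```text
[-0.2684 -0.0037]
from [0.4248 0.183  0.0138] 0.179 F [ 0.3  -0.59 -0.08] t 18.4 q7 -2.17 -> row [ 0.592 -0.    -0.001] -0.0
```

Call:
play_rows(commands=[[[0, 0.04, 0, 0, 0], [0, 0.09, 0, 0, 0], [0, 0.14, 0, 0, 0], [0, 0.2, 0, 0, 0], [0, 0.26, 0, 0, 0], [0, 0.32, 0, 0, 0], [0, 0.38, 0, 0, 0], [0, 0.44, 0, 0, 0], [0, 0.5, 0, 0, 0], [0, 0.55, 0, 0, 0], [0, 0.58, 0, 0, 0], [0, 0.592, 0, 0, 0]]])

```text
clock: 19.45
tcp_pos: [0.5431, 0.2042, 0.0144]
orientation: [-3.129, -0.278, -0.001]
contact_force: [-3.8, -0.5, 1.9]
grip_width: 0.0427
gripper_force: 1.5
```

Run:
```python
from h import *
print(rf(get_obs()['tcp_pos']))
num(w(-.125,-.0037,.014),a)
p=viewer.grab_frame('side'); cv2.imwrite('pics/s4.png',cv2.resize(cv2.cvtColor(p['pixels'][205:305,150:290],cv2.COLOR_RGB2BGR),None,fx=5,fy=5,interpolation=cv2.INTER_CUBIC))
```

```text
[-0.1483 -0.0039]
from [0.5431 0.2042 0.0144] 0.177 F [-3.77 -0.45  1.9 ] t 19.4 q7 -2.07 -> row [ 0.116 -0.001  0.002] -0.001
```

View pics/s4.png

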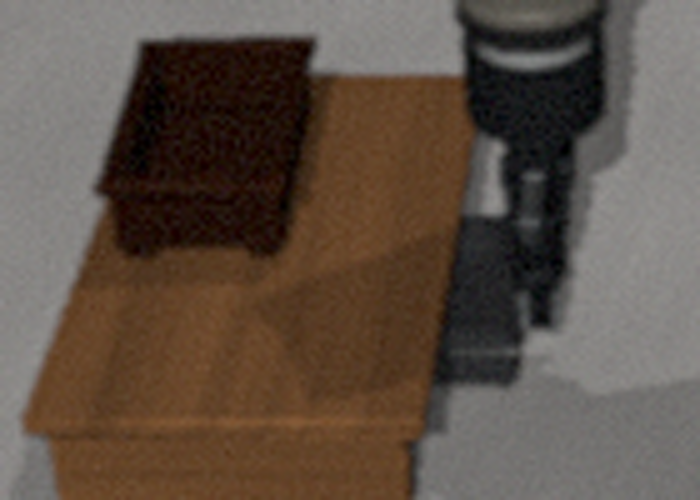

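The side crop shows the fingers flush behind the tin, whose front part is already under the board. I measure the remaining protrusion.

Run:
```python
from h import *
p=viewer.grab_frame('side')
for u,v,z in((253,281.6,0),(254.4,275,.038)): print('tin rear corner',rf(onz(p,u,v,z)))
for X in((-.167,.051,0),(-.137,.051,.038),(-.137,.051,0)): print(X,(np.array(proj(p,w(*X)))-[150,205])*5)
# finger outline: tip and linkage front edge, at fingers y=+35
for z in(.015,.04,.06,.08):
    for x in(-.1593,-.1373): print(z,x,((np.array(proj(p,w(x,-.0037+.03,z)))-[150,205])*5).round(),((np.array(proj(p,w(x,-.0037-.03,z)))-[150,205])*5).round())
q=viewer.grab_frame('top')
m=viewer.trace(q,'tin_a')
for d in m:
    u=np.argwhere(d['pixels']).mean(0)[::-1]; P=rf(onz(q,*u,.038))
    if abs(P[0]+.11)<.06: print('top mask',P,d['rect'],d['score'])
```

```text
tin rear corner [-0.1384  0.047 ]
tin rear corner [-0.1454  0.0662]
(-0.167, 0.051, 0) [567.29465819 388.32718123]
(-0.137, 0.051, 0.038) [508.55227528 331.849709  ]
(-0.137, 0.051, 0) [511.80375964 387.69062471]
0.015 -0.1593 [555. 337.] [563. 271.]
0.015 -0.1373 [515. 337.] [524. 271.]
0.04 -0.1593 [554. 301.] [561. 235.]
0.04 -0.1373 [513. 300.] [522. 235.]
0.06 -0.1593 [552. 271.] [560. 206.]
0.06 -0.1373 [511. 271.] [521. 205.]
0.08 -0.1593 [551. 241.] [559. 176.]
0.08 -0.1373 [510. 240.] [519. 176.]
top mask [-0.1089 -0.0392] [198.8, 180.2, 210.6, 190.7] 0.52
```

Call:
play_rows(commands=[[[0, -0.02, 0, 0, 0], [0, -0.02, 0, -0.05, 0], [0, -0.02, 0, -0.05, 0], [0, 0.02, 0, -0.05, 0], [0, 0.05, 0, -0.05, 0], [0, 0.08, 0, -0.05, 0], [0, 0.11, 0, -0.05, 0], [0, 0.13, 0, -0.05, 0], [0, 0.14, 0, -0.05, 0], [0, 0.14, 0, -0.05, 0], [0, 0.14, 0, -0.05, 0]]])

```text
clock: 20.57
tcp_pos: [0.57, 0.2092, 0.024]
orientation: [-3.129, -0.279, -0.002]
contact_force: [0.6, 0.4, -1.0]
grip_width: 0.0427
gripper_force: 0.0
```

Run:
```python
from h import *
print(rf(get_obs()['tcp_pos']))
num(w(-.1145,-.0037,.024),a)
p=viewer.grab_frame('side'); cv2.imwrite('pics/s5.png',cv2.resize(cv2.cvtColor(p['pixels'][215:295,210:290],cv2.COLOR_RGB2BGR),None,fx=7,fy=7,interpolation=cv2.INTER_CUBIC))
for X in((-.1,.051,.054),(-.108,.051,.038),(-.108,.051,0)): print(X,(np.array(proj(p,w(*X)))-[210,215])*7)
```

```text
[-0.1209 -0.0038]
from [0.57   0.2092 0.024 ] 0.178 F [ 0.58  0.44 -1.  ] t 20.6 q7 -2.05 -> row [ 0.032 -0.     0.   ] -0.001
(-0.1, 0.051, 0.054) [192.46214402 360.01379618]
(-0.108, 0.051, 0.038) [215.94905136 393.78947906]
(-0.108, 0.051, 0) [221.56638212 471.90699368]
```

View pics/s5.png

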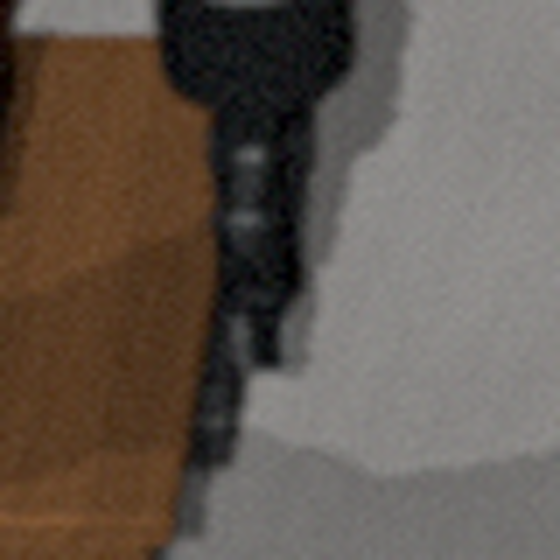

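The tin's rear edge is at about crop (230,460), roughly 10 mm out in front. The finger linkage looks about 22 mm wide, so there is clearance for a final slow push.

Call:
play_rows(commands=[[[0, 0.008, 0, 0, 0], [0, 0.016, 0, 0, 0], [0, 0.024, 0, 0, 0], [0, 0.028, 0, 0, 0], [0, 0.03, 0, 0, 0], [0, 0.03, 0, 0, 0]]])

```text
clock: 21.12
tcp_pos: [0.5752, 0.2101, 0.024]
orientation: [3.129, 0.279, -0.0]
contact_force: [-1.7, -0.3, 0.7]
grip_width: 0.0429
gripper_force: 1.1
```

Run:
```python
from h import *
print(rf(get_obs()['tcp_pos'])); num(w(-.1145,-.0037,.024),a)
```

```text
[-0.1156 -0.0038]
from [0.5752 0.2101 0.024 ] 0.178 F [-1.68 -0.29  0.66] t 21.1 q7 -2.04 -> row [ 0.006 -0.     0.   ] -0.001
```

Call:
play_rows(commands=[[[0, -0.05, 0, 0, 0], [0, -0.15, 0, 0, 0], [0, -0.3, 0, 0, 0], [0, -0.45, 0, -0.1, 0], [0, -0.6, 0, -0.3, 0], [0, -0.6, 0, -0.5, 0], [0, -0.6, 0, -0.5, 0]]])

```text
clock: 21.7
tcp_pos: [0.458, 0.1902, 0.1296]
orientation: [-3.127, -0.281, -0.013]
contact_force: [0.3, 1.1, -0.1]
grip_width: 0.0425
gripper_force: 0.0
```

Run:
```python
from h import *
o=masks('tin_a'); ims=[]
for n in('side','top'):
    p,D=o[n]
    for d in D:
        u=np.argwhere(d['pixels']).mean(0)[::-1]; P=rf(onz(p,*u,.03))
        print(n,P,np.round(onz(p,*u,.02),3)[:2],d['rect'],round(d['score'],2),p['pixels'][d['pixels']].mean(0).round())
    im=cv2.cvtColor(p['pixels'],cv2.COLOR_RGB2BGR); r0,c0=((225,215) if n=='side' else (160,140))
    im=cv2.resize(im[r0:r0+75,c0:c0+75] if n=='side' else im[r0:r0+50,c0:c0+125],None,fx=(7 if n=='side' else 4.2),fy=(7 if n=='side' else 4.2),interpolation=cv2.INTER_CUBIC)
    k=7 if n=='side' else 4.2
    for x,col in((-.108,(0,0,255)),(-.1,(0,255,0))):
        for z in (0,.038):
            q=[((np.array(proj(p,w(x,y,z)))+.5-[c0,r0])*k).astype(int).tolist() for y in(.051,-.059)]
            cv2.line(im,q[0],q[1],col,1)
    ims.append(im[:,:525])
cv2.imwrite('pics/f.png',np.vstack([ims[0][:390],ims[1]]))
```

```text
side [-0.5084 -0.5701] [ 0.29  -0.437] [354.0, 156.3, 377.2, 181.3] 0.83 [130.  70.  34.]
side [-0.3719 -0.1084] [0.343 0.047] [315.2, 227.3, 359.7, 253.5] 0.81 [136.  79.  95.]
side [-0.4644 -0.3517] [ 0.295 -0.212] [342.7, 189.0, 377.4, 208.8] 0.8 [139.  80.  97.]
side [-0.0088  0.0411] [0.678 0.261] [153.8, 215.6, 247.1, 308.9] 0.73 [96. 65. 39.]
side [-0.3112 -0.3891] [ 0.454 -0.221] [298.0, 181.8, 332.3, 203.2] 0.66 [47. 47. 48.]
side [-0.349  -0.5339] [ 0.442 -0.372] [305.4, 163.2, 337.6, 185.1] 0.64 [45. 45. 46.]
side [-0.1058  0.0174] [0.585 0.22 ] [235.2, 251.5, 247.6, 280.2] 0.61 [46. 46. 46.]
top [-0.2257 -0.67  ] [ 0.588 -0.469] [410.7, 162.0, 452.9, 202.2] 0.97 [105.  34.  33.]
top [-0.3694 -0.1197] [0.346 0.051] [240.8, 251.7, 264.3, 289.6] 0.91 [145.  83. 102.]
top [-0.3474 -0.5484] [ 0.445 -0.37 ] [384.4, 210.9, 414.1, 253.9] 0.73 [54. 53. 54.]
top [-0.1029 -0.007 ] [0.59  0.211] [176.7, 179.9, 215.5, 190.7] 0.69 [42. 38. 37.]
top [-0.4619 -0.3672] [ 0.299 -0.211] [331.2, 266.4, 364.6, 306.2] 0.69 [142.  85. 102.]
top [-0.2956 -0.4091] [ 0.471 -0.223] [334.2, 206.2, 361.6, 243.0] 0.66 [54. 53. 54.]
top [-0.5044 -0.585 ] [ 0.296 -0.435] [406.0, 267.4, 451.5, 300.9] 0.56 [140.  73.  32.]
```

View pics/f.png

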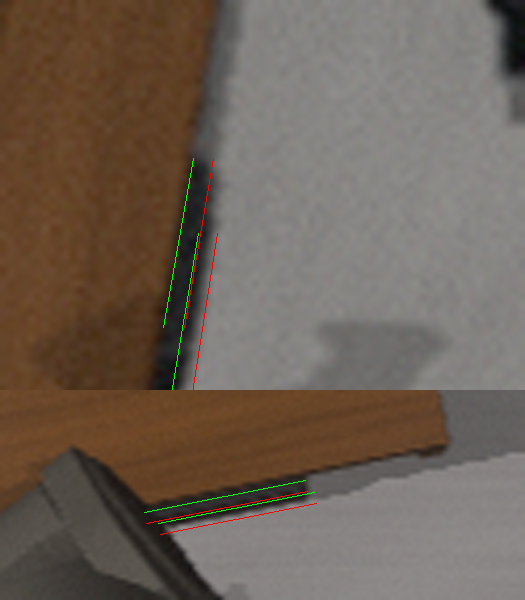

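The overlay puts the tin's rear face between the 0 mm and 8 mm lines, about 4 mm out in front, parallel to the edge and between the legs. The other two tins are back in place and the arm is clear, so I hand in.

```bash
python3 -c "
from bench import r
print(r.hand_in())"
```

```text
the job is handed in; nothing more can be done
None
```

I handed in the job: the full tin (about 3.9 N when lifted) is under the riser, lid up and sticking out roughly 4 mm (8 mm allowed), and the two light tins are back where they stood; the hand-in call returned no verdict.

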